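Open the slide incubator, lock its lid stay and load the rack

ROBOT

A 6-joint arm with a two-finger parallel gripper is mounted at the origin on the work surface. World frame = base frame: x ahead of the robot, y to its left, z up, the work surface at z = 0. Lengths are in m, angles in rad, forces in N, time in s.
With the tool pointing down it reaches from about 0.35 to 0.85 m from the base axis. Payload 8.1 kg.
Tool frame: the origin (TCP) lies at the very end of the fingers, on their centre line; the grasp point (between the pads) lies 19 mm behind it; x points along the fingers, y is the direction in which the jaws open and shut, and the axes are right-handed (so a half turn about x gives the same grasp; the last joint's range is limited). The gripper opens to 93 mm and grips with 3 to 60 N. Pads are 15 mm wide; open, the fingers measure 128 mm over their backs; the gripper's body (75 mm by 188 mm) begins 65 mm behind the grasp point.
Start: joints at [-1.374, 0.13, 1.488, -0, 1.523, -0.085], TCP at [0.167, -0.576, 0.219] pointing down, gripper open.
Joint ranges: [-2.96, 2.96], [-0.89, 2.26], [0.02, 2.5], [-1.34, 4.48], [0, 2.73], [-2.66, 2.66]. Speed limits (rad/s): [2.39, 2.39, 2.79, 3.14, 3.14, 3.14].

INTERFACE

Orientations are given as a rotation vector (axis times angle).
In Python, from plant import * gives the robot as it stands. The module is installed in compiled form; this text tells all that it offers.
- The arm moves only by the tool apply_moves, never from a script. Its argument "series" is a list of rows, each an object with "jaw": the gripper's target within -1 to 1 (shut at 1, half-way at 0, fully open at -1); "linear": the shift along the tool's x, y, z normalised to -1 to 1, where 1 is 0.6 m, a list of three; "roll": the turn about the tool's x normalised to -1 to 1, where 1 is 30 degrees. A call has 1 to 20 rows; each row is the pose to reach, as a shift and turn from the pose measured when the call began, along the tool's axes at that moment; what a row does not reach only later rows make up. A row lasts 1/8 s, in which the tool goes at most 62.5 mm and 10.7 degrees, less where a joint would pass 70% of its speed; a pose out of reach is approached as far as the arm can. A call with a number of a shift or a turn outside -1 to 1 is refused whole. A call with a gripper value outside its range is refused whole. The fingers move at their own pace and stop on an object; "force" is the grip in N (left out, the last holds). Time passes only in rows, so rows that repeat a pose let the fingers close. It gives the time, the measured TCP pose, the force and the opening at its end, in the units of the state.
- read_state(): the state, without advancing time (a new reading comes with each control period).
- read_camera(name): name is "side" or "top" or "wrist"; returns a dict with "pixels" (420x560x3 uint8, blue, green, red), "intrinsics" (3x3 intrinsics, pixels), "rvec" (rotation vector, rad) and "tvec" (3), from world to camera coordinates, as OpenCV has them; the wrist camera has in their place "tool_from_camera" (4x4, takes a point from camera to tool coordinates, whose origin is the TCP and whose axes are the tool frame's). Camera axes: x right, y down, z forward; pixel columns grow to the right and rows downward; lengths in m; the calibration is good to about 2 mm. A picture is of the moment at which its call begins: read the wrist's pose just before it. There is no depth.
- close_job(): hands the job in, once; it reports no verdict.
The state is a dict: "t": time; "q": joint angles; "dq": joint speeds; "joint_torque": joint torques, N m; "tool_pos": TCP position; "orientation": TCP orientation; "force": force on the tool from outside, world axes, zero at the start; "wrist_torque": the same for the moment, N m; "opening": finger opening in m.
Only numpy, scipy, OpenCV 4.12 (cv2) and the standard library are available. Lean on these libraries where they do the work, as an engineer would, in place of code of your own. Each camera call takes 0.05 s, during which the arm holds its last target. There are 200 camera calls.

TASK

The rack of slides standing on the incubator's lid has to go into the incubator. Set it upright on the bench out of the way, raise the lid by its bar and press the knuckle of the folding stay back past straight so that the lid is locked up on its own, and only then stand the rack flat in the empty bay inside, beside the other rack. The slides are glass: do not tip the rack, do not let the lid fall, and leave the things standing around where they are.

Things in the scene. Friction and masses are not known exactly. Their poses are not given: they have to be found in the camera images.
- incubator: Slide incubator, a cream box 180 deep (x) x 300 wide (y) x 120 mm high under its lid, fixed. Origin: centre of its underside; its front (control panel) faces its own -x. Chamber 160 x 280 mm, open on top, 10 mm walls, floor 30 mm above the bench. The lid hinge runs along y, 90 mm behind the origin, 120 mm up. Its one folding stay is at the left inside wall, 118 mm towards +y.
- lid (a joint): Lid angle: 0 shut, about 1.47 (84 degrees) as far as the stay lets it rise, about 1.45 resting on the locked stay. The lid is a slab 180 x 300 x 12 mm, about 0.5 kg, its top 132 mm above the bench when shut. Its hinge is stiff: let go above 1.30 rad it stands by itself; below about 1.2 it may fall.
- lid_bar (a point): Centre of the lid's pull bar: round, 12 mm thick, along the incubator's y, 110 mm free between two brackets, standing 36 mm in front of the lid's front edge (30 mm gap to the incubator's front). 126 mm above the bench when shut; moves with the lid on a circle of 216 mm radius about the hinge. Axes: the lid's (as the incubator's when shut).
- knuckle (a point): Centre of the stay's knuckle, a barrel 20 mm in diameter, 24 mm wide along y, joining two flat links (69 mm between pivots, 13 mm wide). Lid shut: hangs in the chamber. Lid raised: some 170 mm above the bench, clear above the rim, bulging forwards (-x). Pushed back and down (+x, about 27 degrees below level) by 10 to 40 mm with a few newtons, it goes past straight to its stop.
- stay_pivot (a point): Lower pivot of the stay on the incubator's left wall, 110 mm above the bench, axis along y; the knuckle moves round it on a circle of 69 mm radius.
- stay_elbow (a joint): Angle at the stay's knuckle: 0 folded with the lid shut, 2.705 with both links in line, 2.925 at the stop beyond, where the lid's weight keeps it locked. The knuckle pivots are lightly rubbing and do not spring.
- bay (a point): Centre of the empty bay, on the chamber floor 30 mm above the bench, under the right-hand part of the chamber: a rectangle of rails 6 mm high, 94 (x) x 70 mm (y) inside, long side along the incubator's x. Axes as the incubator.
- rack_center (a point): Centre, half-way up (36 mm above its underside), of the steel slide rack to be loaded, which starts on the lid: 84 (its x) x 60 (its y) x 72 mm high, about 0.22 kg, ten glass slides on edge in a solid lower part 30 mm high, and a carrying bar along the top over its full length, 10 mm wide (y) and 8 mm high, its middle 32 mm above this point with 34 mm of free height under it. z up. It may face either way in the bay.
- rack_loaded_center (a point): Centre, half-way up, of a second rack of the same kind and size that stands in the left bay inside the incubator, 90 mm to the left of the empty bay. Leave it alone.
- slide_box: Slide storage box lying on the bench, 98 x 82 x 33 mm. Origin: centre of its underside. A bystander.
- jar: Round jar, 64 mm in diameter, 92 mm high. Origin: centre of its underside. A bystander.
- oil: Small amber bottle, 40 mm in diameter, 85 mm high. Origin: centre of its underside. A bystander.
- mouse: Computer mouse, 100 x 58 x 30 mm. Origin: centre of its underside. A bystander.

How it is judged:
On the way, in this order (a step that is already met when the one before it is completed fails the run):
1. the rack stands upright on the bench, let go, with the lid still shut (height (world z) of rack_center below 0.041 m and angle between rack_center's own z axis and vertical below 0.1 rad and contact force between the fingers and rack below 0.1 N and value of joint lid below 0.1 rad), for 0.2 s.
2. the lid is up with its stay locked past straight, let go, while the rack still stands on the bench (value of joint stay_elbow above 2.78 rad and value of joint lid above 1.38 rad and contact force between the fingers and incubator below 0.1 N and height (world z) of rack_center below 0.041 m), for 0.2 s.
At the end, for the whole second after the job is handed in: The lid stands at more than 1.38 rad with the stay's knuckle past straight (stay_elbow above 2.78 rad); the rack stands flat and still inside the rails of the empty bay (centre within 9 mm, within 3.5 mm of fully down, lean under 0.05 rad, in line with the bay within 0.2 rad) (value of joint stay_elbow above 2.78 rad and value of joint lid above 1.38 rad and horizontal distance between rack_center and bay below 0.009 m and z of rack_center in the frame of bay below 0.0395 m and angle between rack_center's own z axis and vertical below 0.05 rad and angle between the x axis of rack_center and the x axis of bay, either way round below 0.2 rad and linear speed of rack below 0.02 m/s); the robot touches nothing.
It fails at once if the slide box, jar, bottle or mouse is pushed more than 15 mm or tipped (distance of any of slide_box, jar, oil, mouse from where it was at the start of the episode above 0.015 m or angle between any of slide_box, jar, oil, mouse's own z axis and vertical above 0.3 rad).
It fails at once if the rack already in the incubator is pushed more than 12 mm or tipped (distance of rack_loaded_center from where it was at the start of the episode above 0.012 m or angle between rack_loaded_center's own z axis and vertical above 0.2 rad).
It fails at once if the rack of slides tips over (leans more than 40 degrees) (angle between rack_center's own z axis and vertical above 0.7 rad).
It fails at once if the lid falls or is slammed (closes faster than 2 rad/s) (velocity of joint lid below -2 rad/s).
It also fails if it takes over 72 s, if anything falls off the work surface, if the arm or the gripper's body presses on something with over 40 N, if the wrist force passes 120 N, or if a joint passes its speed limit or range.

## Working session

There is one attempt and no reset: what is moved stays moved. The work goes in short steps, Python scripts to look and compute and a tool call to move; the robot and the scene stay as the last step left them, time stands still between calls to the robot, and variables do not carry over. Pictures are saved under pics/ and viewed, about 8 in all and at most 12, crops included, and the job is handed in when it is done.

Besides the shell and the picture viewer there is one more tool, called after ">>>" as name(argument=value, ...) on one line, values as JSON. apply_moves: Moves the arm, as the interface text tells. Its arguments: {"type":"object","properties":{"series":{"type":"array"},"force":{"type":"number"}},"required":["series"]}

```bash
mkdir -p pics; cat > h.py <<'E'
from plant import *
import numpy as np, cv2
from scipy.spatial.transform import Rotation as R
def cam(n):
    s=read_state(); c=read_camera(n); K=np.array(c["intrinsics"])
    if n=="wrist":
        T=np.array(c["tool_from_camera"]); Rt=R.from_rotvec(s["orientation"]).as_matrix()
        Rw=Rt@T[:3,:3]; o=Rt@T[:3,3]+np.array(s["tool_pos"])
    else:
        M=R.from_rotvec(np.array(c["rvec"]).ravel()).as_matrix(); Rw=M.T; o=-M.T@np.array(c["tvec"]).ravel()
    return np.array(c["pixels"]),K,Rw,o
def ray(K,Rw,uv): return Rw@np.linalg.inv(K)@np.array([uv[0],uv[1],1.])
def onz(K,Rw,o,uv,z):
    d=ray(K,Rw,uv); return o+d*(z-o[2])/d[2]
def proj(K,Rw,o,p):
    c=K@(Rw.T@(np.array(p)-o)); return c[:2]/c[2]
E
python3 - <<'E'
from h import *
for n in ("top","side"):
    im,K,Rw,o=cam(n); cv2.imwrite(f"pics/{n}0.png",im); print(n,K.tolist(),o,Rw.tolist())
    np.savez(f"{n}.npz",K=K,Rw=Rw,o=o,im=im)
s=read_state(); print(s["t"],s["tool_pos"],R.from_rotvec(s["orientation"]).as_matrix().round(3))
E
```

```text
top [[403.5714142238681, 0.0, 274.58776883390277], [0.0, 403.5714142238681, 204.42564702459504], [0.0, 0.0, 1.0]] [0.4990763  0.03841569 0.94137582] [[-0.023114996576730586, -0.99654513259444, 0.07977152145714732], [-0.9992017710655293, 0.02042863396549329, -0.034329165644009306], [0.03258093971584719, -0.08050136406691674, -0.9962218692392766]]
side [[456.22557297353524, 0.0, 278.30779540137513], [0.0, 456.22557297353524, 215.2794643203519], [0.0, 0.0, 1.0]] [0.18922707 0.67323964 0.75318952] [[-0.8903491426263416, -0.2899447237701768, 0.3510134774939202], [-0.4552732102789518, 0.5706882562662524, -0.6834041397021837], [-0.002169844887613792, -0.7682753226009673, -0.6401158648678719]]
0.1 [ 0.16677102 -0.57581935  0.21767941] [[-0.     0.278 -0.961]
 [ 0.002 -0.961 -0.278]
 [-1.    -0.002 -0.   ]]
```

View pics/top0.png

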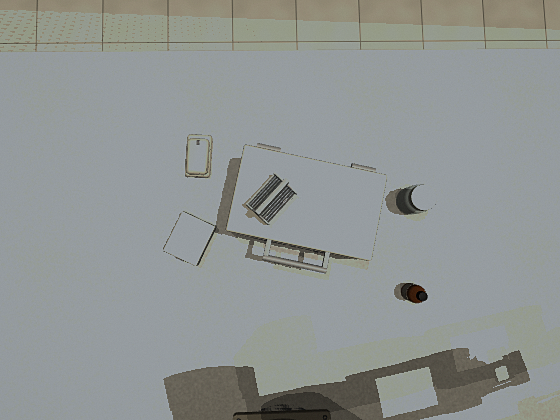

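View pics/side0.png

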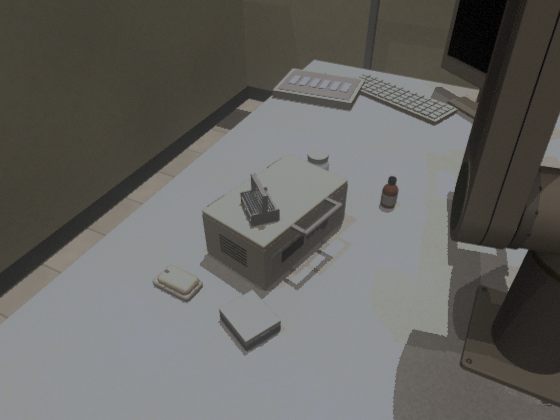

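The top view shows the lid with corners near (243,145), (387,175), (372,261) and (227,233). The rack is on it near (270,199), and the pull bar runs from about (262,258) to (328,270). The mouse is at (198,155), the slide box at (190,238), the jar at (410,200) and the bottle at (415,293). The bench in front of the incubator and to its right is clear.

```bash
python3 - <<'E'
from h import *
d=np.load("top.npz"); K,Rw,o,im=d["K"],d["Rw"],d["o"],d["im"]
for uv in [(243,145),(387,175),(372,261),(227,233)]: print(onz(K,Rw,o,uv,.132).round(4))
print("bar",[onz(K,Rw,o,p,.126).round(3) for p in [(262,260),(328,270)]])
for n,uv,z in [("mouse",(198,155),.03),("box",(190,238),.033),("jar",(424,199),.092),("oil",(421,296),.085)]: print(n,onz(K,Rw,o,uv,z).round(3))
c=im[120:290,210:400]; cv2.imwrite("pics/z.png",cv2.resize(c,None,fx=4,fy=3.5,interpolation=cv2.INTER_CUBIC)[:600])
E
```

```text
[0.6863 0.0719 0.132 ]
[ 0.6195 -0.2207  0.132 ]
[ 0.446  -0.1823  0.132 ]
[0.5087 0.1068 0.132 ]
bar [array([0.453, 0.038, 0.126]), array([ 0.43 , -0.094,  0.126])]
mouse [0.688 0.179 0.03 ]
box [0.501 0.197 0.033]
jar [ 0.572 -0.311  0.092]
oil [ 0.367 -0.297  0.085]
```

View pics/z.png

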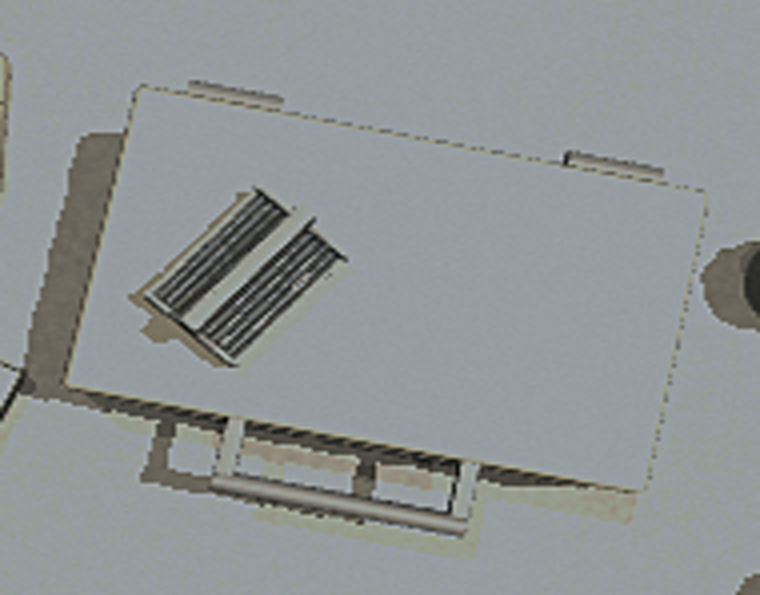

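```bash
cat >> h.py <<'E'
def plan(p,ydeg):
    s=read_state(); M=R.from_rotvec(s["orientation"]).as_matrix()
    l=M.T@(np.array(p)-s["tool_pos"])/.6
    a=np.degrees(np.arctan2(M[1,1],M[0,1])); dr=-((ydeg-a+90)%180-90)
    print("t",round(s["t"],2),"tcp",np.round(s["tool_pos"],4),"ya",round(a,1),"lin",l.round(3),"roll/30",round(dr/30,3),"F",np.round(s["force"],1),"open",round(s["opening"],4),"q6",round(s["q"][5],2))
E
python3 - <<'E'
from h import *
d=np.load("top.npz"); K,Rw,o=d["K"],d["Rw"],d["o"]
a=onz(K,Rw,o,(286.3,183.4),.204);b=onz(K,Rw,o,(258.8,213.7),.204)
ang=np.degrees(np.arctan2(*(a-b)[1::-1])); print((a+b)/2,np.linalg.norm(a-b),ang)
m=(a+b)/2
plan([m[0],m[1],.32],ang-90)
E
```

```text
[0.569131   0.01639081 0.204     ] 0.07542130020125266 -43.343090549483826
t 0.1 tcp [ 0.1668 -0.5758  0.2177] ya -73.9 lin [-0.169 -0.762 -0.919] roll/30 1.983 F [0.2 0.1 0.2] open 0.0928 q6 -0.09
```

>>> apply_moves(series=[{"jaw":-1,"linear":[-0.17,-0.3,-0.36],"roll":0.5},{"jaw":-1,"linear":[-0.17,-0.762,-0.919],"roll":1},{"jaw":-1,"linear":[-0.17,-0.762,-0.919],"roll":1},{"jaw":-1,"linear":[-0.17,-0.762,-0.919],"roll":1},{"jaw":-1,"linear":[-0.17,-0.762,-0.919],"roll":1},{"jaw":-1,"linear":[-0.17,-0.762,-0.919],"roll":1},{"jaw":-1,"linear":[-0.17,-0.762,-0.919],"roll":1},{"jaw":-1,"linear":[-0.17,-0.762,-0.919],"roll":1},{"jaw":-1,"linear":[-0.17,-0.762,-0.919],"roll":1},{"jaw":-1,"linear":[-0.17,-0.762,-0.919],"roll":1},{"jaw":-1,"linear":[-0.17,-0.762,-0.919],"roll":1},{"jaw":-1,"linear":[-0.17,-0.762,-0.919],"roll":1},{"jaw":-1,"linear":[-0.17,-0.762,-0.919],"roll":1},{"jaw":-1,"linear":[-0.17,-0.762,-0.919],"roll":1}])

```text
t: 1.85
tool_pos: [0.5689, 0.0161, 0.3199]
orientation: [-2.091, 0.253, 2.095]
force: [-0.1, 0.2, -0.9]
opening: 0.0931
```

```bash
python3 - <<'E'
from h import *
plan([.569,.016,.32],-133.3)
E
```

```text
t 1.85 tcp [0.5689 0.0161 0.3199] ya -103.8 lin [-0.  0. -0.] roll/30 0.982 F [-0.1  0.2 -0.9] open 0.0931 q6 1.75
```

>>> apply_moves(series=[{"jaw":-1,"linear":[0,0,0],"roll":0.98},{"jaw":-1,"linear":[0,0,0],"roll":0.98},{"jaw":-1,"linear":[0,0,0],"roll":0.98},{"jaw":-1,"linear":[0,0,0],"roll":0.98}])

```text
t: 2.35
tool_pos: [0.5683, 0.0147, 0.3198]
orientation: [-1.777, 0.706, 1.781]
force: [0.2, -0.4, -0.7]
opening: 0.0927
```

```bash
python3 - <<'E'
from h import *
im,K,Rw,o=cam("wrist"); cv2.imwrite("pics/w1.png",im); np.savez("w1.npz",K=K,Rw=Rw,o=o); print(o,Rw.round(2).tolist())
print(proj(K,Rw,o,[.569,.016,.204]))
plan([.569,.016,.32],-133.3)
E
```

```text
[ 0.61699426 -0.03173684  0.48628102] [[-0.69, -0.71, -0.18], [-0.73, 0.66, 0.17], [0.0, 0.25, -0.97]]
[279.17809524 206.41660383]
t 2.4 tcp [0.5684 0.0149 0.3199] ya -133.2 lin [-0.    -0.002  0.   ] roll/30 0.005 F [-0.4 -0.4  0.4] open 0.0928 q6 2.26
```

View pics/w1.png

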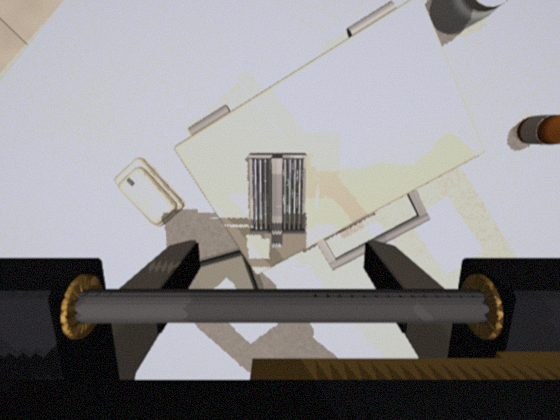

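The wrist view shows the rack's bar running vertically from about (277,154) to (277,246), so the jaws are square to it.

```bash
python3 - <<'E'
from h import *
d=np.load("w1.npz"); K,Rw,o=d["K"],d["Rw"],d["o"]
a=onz(K,Rw,o,(277,154),.204);b=onz(K,Rw,o,(277,246),.204); m=(a+b)/2; print(a,b,m,np.linalg.norm(a-b))
plan([m[0],m[1],.181],-133.3)
for uv in [(176,148),(482,153)]: print(onz(K,Rw,o,uv,.132))
for uv in [(333,262),(427,213)]: print(onz(K,Rw,o,uv,.126))
E
```

```text
[ 0.60502206 -0.01538938  0.204     ] [0.54220554 0.04418226 0.204     ] [0.5736138  0.01439644 0.204     ] 0.08657190202250918
t 2.4 tcp [0.5684 0.0149 0.3199] ya -133.2 lin [ 0.231 -0.005 -0.007] roll/30 0.005 F [-0.4 -0.4  0.4] open 0.0928 q6 2.26
[0.68333259 0.06561719 0.132     ]
[ 0.44653918 -0.1778427   0.132     ]
[0.45891512 0.02929132 0.126     ]
[ 0.42975139 -0.09283573  0.126     ]
```

>>> apply_moves(series=[{"jaw":-0.3,"linear":[0.1,-0.005,-0.007],"roll":0},{"jaw":-0.3,"linear":[0.18,-0.005,-0.007],"roll":0},{"jaw":-0.3,"linear":[0.225,-0.005,-0.007],"roll":0},{"jaw":-0.3,"linear":[0.23,-0.005,-0.007],"roll":0},{"jaw":1,"linear":[0.23,-0.005,-0.007],"roll":0},{"jaw":1,"linear":[0.23,-0.005,-0.007],"roll":0},{"jaw":1,"linear":[0.23,-0.005,-0.007],"roll":0},{"jaw":1,"linear":[0.23,-0.005,-0.007],"roll":0},{"jaw":1,"linear":[0.23,-0.005,-0.007],"roll":0},{"jaw":1,"linear":[0.23,-0.005,-0.007],"roll":0},{"jaw":1,"linear":[0.21,-0.005,-0.007],"roll":0},{"jaw":1,"linear":[0.17,-0.005,-0.007],"roll":0}], force=25)

```text
t: 3.9
tool_pos: [0.5722, 0.0144, 0.2171]
orientation: [-1.776, 0.705, 1.786]
force: [-0.5, -0.2, -3.1]
opening: 0.0098
```

```bash
python3 - <<'E'
from h import *
plan([.37,.12,.22],-102)
E
```

```text
t 3.9 tcp [0.5722 0.0144 0.2171] ya -133.2 lin [-0.003  0.102  0.366] roll/30 -1.039 F [-0.5 -0.2 -3.1] open 0.0098 q6 2.26
```

>>> apply_moves(series=[{"jaw":1,"linear":[-0.02,0,0.02],"roll":-0.1},{"jaw":1,"linear":[-0.02,0.015,0.06],"roll":-0.25},{"jaw":1,"linear":[-0.02,0.03,0.11],"roll":-0.4},{"jaw":1,"linear":[-0.02,0.05,0.17],"roll":-0.55},{"jaw":1,"linear":[-0.02,0.065,0.23],"roll":-0.7},{"jaw":1,"linear":[-0.02,0.08,0.29],"roll":-0.85},{"jaw":1,"linear":[-0.02,0.095,0.34],"roll":-0.95},{"jaw":1,"linear":[-0.01,0.1,0.36],"roll":-1},{"jaw":1,"linear":[0.02,0.102,0.366],"roll":-1},{"jaw":1,"linear":[0.07,0.102,0.366],"roll":-1},{"jaw":1,"linear":[0.12,0.102,0.366],"roll":-1},{"jaw":1,"linear":[0.17,0.102,0.366],"roll":-1},{"jaw":1,"linear":[0.22,0.102,0.366],"roll":-1},{"jaw":1,"linear":[0.25,0.102,0.366],"roll":-1},{"jaw":1,"linear":[0.265,0.102,0.366],"roll":-1},{"jaw":1,"linear":[0.27,0.102,0.366],"roll":-1},{"jaw":1,"linear":[0.274,0.102,0.366],"roll":-1},{"jaw":1,"linear":[0.276,0.102,0.366],"roll":-1}])

```text
t: 6.15
tool_pos: [0.3699, 0.1202, 0.0532]
orientation: [-2.095, 0.241, 2.104]
force: [-0.1, 0.3, -2.6]
opening: 0.0096
```

```bash
python3 - <<'E'
from h import *
plan([.37,.12,.05],-102)
E
```

```text
t 6.15 tcp [0.3699 0.1202 0.0532] ya -103.2 lin [ 0.005  0.    -0.   ] roll/30 -0.039 F [-0.1  0.3 -2.6] open 0.0096 q6 1.98
```

>>> apply_moves(series=[{"jaw":1,"linear":[0.003,0,0],"roll":0},{"jaw":1,"linear":[0.006,0,0],"roll":0},{"jaw":1,"linear":[0.007,0,0],"roll":0},{"jaw":0.2,"linear":[0.007,0,0],"roll":0},{"jaw":0.2,"linear":[0.007,0,0],"roll":0},{"jaw":0.2,"linear":[0.007,0,0],"roll":0},{"jaw":0.2,"linear":[0,0,0],"roll":0},{"jaw":0.2,"linear":[-0.06,0,0],"roll":0},{"jaw":0.2,"linear":[-0.16,0,0],"roll":0},{"jaw":0.2,"linear":[-0.26,0,0],"roll":0},{"jaw":0.2,"linear":[-0.36,0,0],"roll":0},{"jaw":0.2,"linear":[-0.36,0,0],"roll":0}])

```text
t: 7.65
tool_pos: [0.3733, 0.1203, 0.2752]
orientation: [-2.104, 0.238, 2.092]
force: [0.3, 0.1, -1.0]
opening: 0.0374
```

```bash
python3 - <<'E'
from h import *
im,K,Rw,o=cam("top"); cv2.imwrite("pics/top1.png",im)
# bar target: incubator yaw -12.2, bar centre
C=np.array([.565,-.056]); y=np.radians(-12.2); ux=np.array([np.cos(y),np.sin(y)])
print(C-ux*.126)
plan([*(C-ux*.126),.26],-12.2)
E
```

```text
[ 0.4418456  -0.02937308]
t 7.7 tcp [0.3721 0.1201 0.272 ] ya -103.2 lin [ 0.02   0.216 -0.17 ] roll/30 2.968 F [ 0.2  0.2 -0.8] open 0.0375 q6 1.98
```

View pics/top1.png

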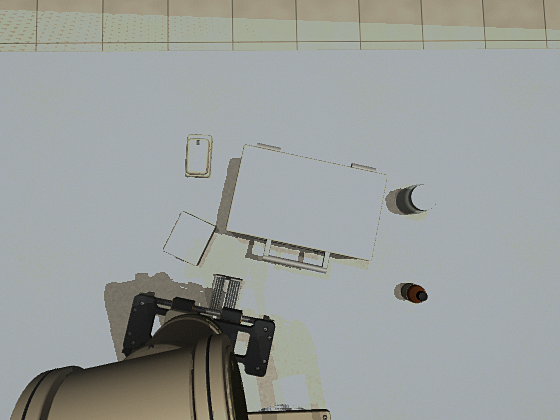

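>>> apply_moves(series=[{"jaw":0.2,"linear":[0,0.07,-0.05],"roll":-0.33},{"jaw":0.2,"linear":[0,0.14,-0.11],"roll":-0.66},{"jaw":0.2,"linear":[0.02,0.216,-0.17],"roll":-1},{"jaw":0.2,"linear":[0.02,0.216,-0.17],"roll":-1}])

```text
t: 8.2
tool_pos: [0.4413, -0.0317, 0.2568]
orientation: [2.062, 0.309, -2.067]
force: [-0.0, 1.0, -0.3]
opening: 0.0375
```

>>> apply_moves(series=[{"jaw":0.2,"linear":[0,0,0],"roll":-1},{"jaw":0.2,"linear":[0,0,0],"roll":-1},{"jaw":0.2,"linear":[0,0,0],"roll":-1}])

```text
t: 8.57
tool_pos: [0.4403, -0.0318, 0.2547]
orientation: [1.733, 0.763, -1.741]
force: [-0.5, 0.2, -0.0]
opening: 0.0371
```

>>> apply_moves(series=[{"jaw":0.2,"linear":[0,0,0],"roll":-1},{"jaw":0.2,"linear":[0,0,0],"roll":-1},{"jaw":0.2,"linear":[0,0,0],"roll":-1}])

```text
t: 8.95
tool_pos: [0.4392, -0.0316, 0.2526]
orientation: [1.366, 1.107, -1.375]
force: [-0.3, 0.5, -1.3]
opening: 0.0371
```

```bash
python3 - <<'E'
from h import *
plan([.442,-.0295,.107],-12.2)
im,K,Rw,o=cam("wrist"); cv2.imwrite("pics/w2.png",im); np.savez("w2.npz",K=K,Rw=Rw,o=o); print(proj(K,Rw,o,[.442,-.0295,.126]))
E
```

```text
t 8.95 tcp [ 0.4392 -0.0316  0.2526] ya -12.5 lin [ 0.243  0.006 -0.004] roll/30 -0.011 F [-0.3  0.5 -1.3] open 0.0371 q6 0.03
[286.04892531 201.79990024]
```

View pics/w2.png

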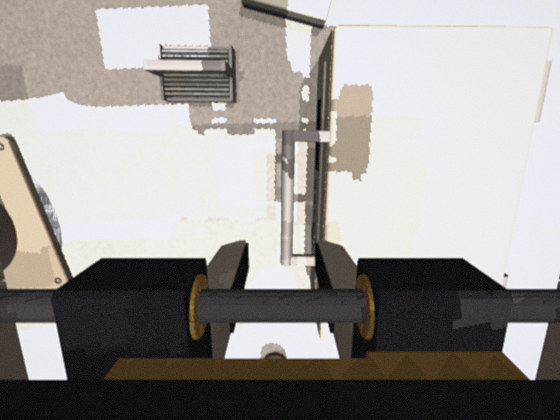

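The wrist view shows the bar at column 288, rows 132 to 264, which is where I predicted it. I'll lower with the jaws at 24 mm so that the inner finger fits the gap.

>>> apply_moves(series=[{"jaw":0.48,"linear":[0,0.007,-0.004],"roll":0},{"jaw":0.48,"linear":[0.08,0.007,-0.004],"roll":0},{"jaw":0.48,"linear":[0.15,0.007,-0.004],"roll":0},{"jaw":0.48,"linear":[0.2,0.007,-0.004],"roll":0},{"jaw":0.48,"linear":[0.235,0.007,-0.004],"roll":0},{"jaw":0.48,"linear":[0.242,0.007,-0.004],"roll":0},{"jaw":0.48,"linear":[0.242,0.007,-0.004],"roll":0},{"jaw":1,"linear":[0.242,0.007,-0.004],"roll":0},{"jaw":1,"linear":[0.242,0.007,-0.004],"roll":0},{"jaw":1,"linear":[0.242,0.007,-0.004],"roll":0},{"jaw":1,"linear":[0.242,0.007,-0.004],"roll":0}], force=25)

```text
t: 10.38
tool_pos: [0.4435, -0.0298, 0.1085]
orientation: [1.362, 1.109, -1.368]
force: [3.3, -0.1, 4.9]
opening: 0.0114
```

```bash
python3 - <<'E'
from h import *
plan([.442,-.0295,.107],-12.2)
f=np.arcsin(.006/.216)
for t in np.append(np.arange(.04,1.40,.08),[1.42,1.44]): print(round(t,2),round(-(.216*np.sin(t+f)-.006)/.6,3),round(.216*(np.cos(f)-np.cos(t+f))/.6,3))
E
```

```text
t 10.38 tcp [ 0.4435 -0.0298  0.1085] ya -12.1 lin [ 0.003 -0.003  0.   ] roll/30 0.002 F [ 3.3 -0.1  4.9] open 0.0114 q6 0.03
0.04 -0.014 0.001
0.12 -0.043 0.004
0.2 -0.071 0.009
0.28 -0.099 0.017
0.36 -0.126 0.027
0.44 -0.152 0.039
0.52 -0.177 0.053
0.6 -0.201 0.069
0.68 -0.224 0.086
0.76 -0.245 0.106
0.84 -0.265 0.127
0.92 -0.282 0.15
1.0 -0.298 0.174
1.08 -0.312 0.199
1.16 -0.324 0.225
1.24 -0.334 0.252
1.32 -0.341 0.28
1.42 -0.347 0.316
1.44 -0.348 0.323
```

>>> apply_moves(series=[{"jaw":1,"linear":[-0.014,0.001,0],"roll":0},{"jaw":1,"linear":[-0.043,0.004,0],"roll":0},{"jaw":1,"linear":[-0.071,0.009,0],"roll":0},{"jaw":1,"linear":[-0.099,0.017,0],"roll":0},{"jaw":1,"linear":[-0.126,0.027,0],"roll":0},{"jaw":1,"linear":[-0.152,0.039,0],"roll":0},{"jaw":1,"linear":[-0.177,0.053,0],"roll":0},{"jaw":1,"linear":[-0.201,0.069,0],"roll":0},{"jaw":1,"linear":[-0.224,0.086,0],"roll":0},{"jaw":1,"linear":[-0.245,0.106,0],"roll":0},{"jaw":1,"linear":[-0.265,0.127,0],"roll":0},{"jaw":1,"linear":[-0.282,0.15,0],"roll":0},{"jaw":1,"linear":[-0.298,0.174,0],"roll":0},{"jaw":1,"linear":[-0.312,0.199,0],"roll":0},{"jaw":1,"linear":[-0.324,0.225,0],"roll":0},{"jaw":1,"linear":[-0.334,0.252,0],"roll":0},{"jaw":1,"linear":[-0.341,0.28,0],"roll":0},{"jaw":1,"linear":[-0.347,0.316,0],"roll":0},{"jaw":1,"linear":[-0.348,0.323,0],"roll":0}])

```text
t: 12.75
tool_pos: [0.6353, -0.074, 0.3183]
orientation: [1.362, 1.103, -1.37]
force: [-5.9, -9.2, 6.3]
opening: 0.0113
```

```bash
python3 - <<'E'
from h import *
plan([.4435+.194*np.cos(np.radians(-12.1)),-.0298+.194*np.sin(np.radians(-12.1)),.3175],-12.2)
im,K,Rw,o=cam("side"); cv2.imwrite("pics/side1.png",im)
E
```

```text
t 12.75 tcp [ 0.6353 -0.074   0.3183] ya -12.3 lin [ 0.001 -0.005 -0.005] roll/30 -0.003 F [-5.9 -9.2  6.3] open 0.0113 q6 0.02
```

View pics/side1.png

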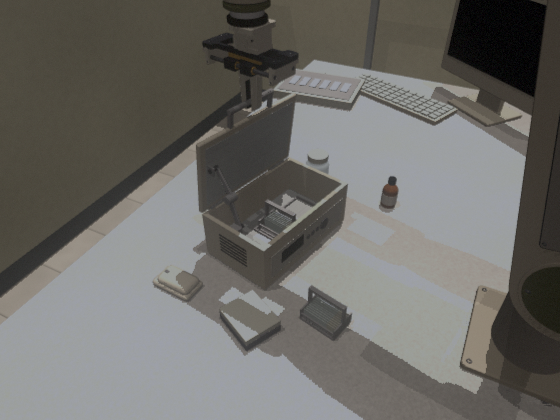

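The side view shows the lid up and the rack standing on the bench at (325,312). The stay runs from (213,170) through its knuckle to (240,228). I'll release the bar and go straight up.

>>> apply_moves(series=[{"jaw":0.4,"linear":[0,0,0],"roll":0},{"jaw":0.4,"linear":[0,0,0],"roll":0},{"jaw":0.4,"linear":[0,0,0],"roll":0},{"jaw":0.4,"linear":[-0.05,0,0],"roll":0},{"jaw":0.4,"linear":[-0.13,0,0],"roll":0},{"jaw":0.4,"linear":[-0.16,0,0],"roll":0}])

```text
t: 13.55
tool_pos: [0.6363, -0.0737, 0.4181]
orientation: [1.364, 1.1, -1.366]
force: [0.7, -0.3, -0.0]
opening: 0.028
```

```bash
python3 - <<'E'
from h import *
plan([.5,0,.35],-102)
im,K,Rw,o=cam("side"); np.savez("s2.npz",K=K,Rw=Rw,o=o,im=im)
c=im[90:270,180:360]; a=cv2.resize(c,(600,600),interpolation=cv2.INTER_CUBIC); cv2.imwrite("pics/s2.png",np.clip(a*1.6,0,255).astype(np.uint8))
im,K,Rw,o=cam("top"); np.savez("t2.npz",K=K,Rw=Rw,o=o,im=im)
E
```

```text
t 13.55 tcp [ 0.6363 -0.0737  0.4181] ya -12.3 lin [ 0.114 -0.248 -0.072] roll/30 2.991 F [ 0.7 -0.3 -0. ] open 0.028 q6 0.02
```

View pics/s2.png

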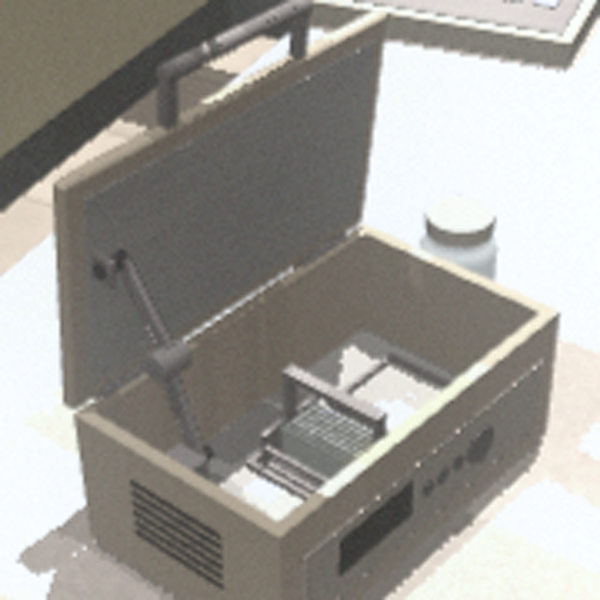

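The lid stands by itself. In the crop the knuckle is at (171,360), the lower pivot at (210,460) and the lid pivot at (120,260).

```bash
python3 - <<'E'
from h import *
d=np.load("s2.npz"); K,Rw,o=d["K"],d["Rw"],d["o"]
y=np.radians(-12.3); ux=np.array([np.cos(y),np.sin(y),0]); uy=np.array([-ux[1],ux[0],0]); C=np.array([.565,-.057,0])
for n,p in dict(kn=(171,360),piv=(210,460),lid=(120,260),cornFL=(283,530),cornBL=(80,412),cornFR=(556,315)).items():
    uv=(180+p[0]*.3,90+p[1]*.3); r=ray(K,Rw,uv)
    if n[0]=='c': q=onz(K,Rw,o,uv,.12)
    else:
        s=(.118-(o-C)@uy)/(r@uy); q=o+s*r
    print(n,np.round(uv,1),q.round(4),"inc",[round((q-C)@ux,4),round((q-C)@uy,4),round(q[2],4)])
print("top corners")
E
```

```text
kn [231.3 198. ] [0.6173 0.0524 0.177 ] inc [np.float64(0.0278), np.float64(0.118), np.float64(0.177)]
piv [243. 228.] [0.5897 0.0584 0.11  ] inc [np.float64(-0.0004), np.float64(0.118), np.float64(0.11)]
lid [216. 168.] [0.6538 0.0444 0.2354] inc [np.float64(0.0652), np.float64(0.118), np.float64(0.2354)]
cornFL [264.9 249. ] [0.5125 0.1027 0.12  ] inc [np.float64(-0.0853), np.float64(0.1449), np.float64(0.12)]
cornBL [204.  213.6] [0.6834 0.0655 0.12  ] inc [np.float64(0.0896), np.float64(0.1449), np.float64(0.12)]
cornFR [346.8 184.5] [ 0.4441 -0.1769  0.12  ] inc [np.float64(-0.0926), np.float64(-0.1429), np.float64(0.12)]
top corners
```

```bash
cat >> h.py <<'E'
_y=np.radians(-12.3); ux=np.array([np.cos(_y),np.sin(_y),0]); uy=np.array([-ux[1],ux[0],0]); C=np.array([.565,-.057,0])
def inc(x,y,z): return C+ux*x+uy*y+np.array([0,0,z])
E
python3 - <<'E'
from h import *
print(inc(-.05,.115,.30)); plan(inc(-.05,.115,.32),77.7)
E
```

```text
[0.54064622 0.06601176 0.3       ]
t 13.65 tcp [ 0.6366 -0.0738  0.4175] ya -12.3 lin [ 0.162 -0.206 -0.194] roll/30 -2.999 F [-0.4  0.3  0.4] open 0.028 q6 0.02
```

>>> apply_moves(series=[{"jaw":1,"linear":[0,-0.1,-0.05],"roll":-0.35},{"jaw":1,"linear":[0,-0.17,-0.12],"roll":-0.7},{"jaw":1,"linear":[0,-0.206,-0.194],"roll":-1},{"jaw":1,"linear":[0,-0.206,-0.194],"roll":-1}])

```text
t: 14.15
tool_pos: [0.5392, 0.0694, 0.4164]
orientation: [0.973, 1.343, -0.975]
force: [0.5, -0.9, 0.7]
opening: 0.0009
```

>>> apply_moves(series=[{"jaw":1,"linear":[0.03,0,0],"roll":-1},{"jaw":1,"linear":[0.03,0,0],"roll":-1},{"jaw":1,"linear":[0.03,0,0],"roll":-1}])

```text
t: 14.52
tool_pos: [0.539, 0.0686, 0.3964]
orientation: [0.568, 1.499, -0.571]
force: [0.2, 0.8, 0.7]
opening: 0.0007
```

>>> apply_moves(series=[{"jaw":1,"linear":[0.05,0,0],"roll":-1},{"jaw":1,"linear":[0.08,0,0],"roll":-1},{"jaw":1,"linear":[0.08,0,0],"roll":-1},{"jaw":1,"linear":[0.08,0,0],"roll":-1}])

```text
t: 15.02
tool_pos: [0.5385, 0.0679, 0.3468]
orientation: [0.161, 1.571, -0.164]
force: [0.3, 0.2, 0.5]
opening: 0.0004
```

```bash
python3 - <<'E'
from h import *
plan(inc(-.03,.115,.168),77.7)
E
```

```text
t 15.03 tcp [0.5385 0.0679 0.3468] ya 78.1 lin [ 0.298 -0.002  0.039] roll/30 0.015 F [0.3 0.2 0.5] open 0.0004 q6 -1.33
```

>>> apply_moves(series=[{"jaw":1,"linear":[0.09,-0.002,0.039],"roll":0},{"jaw":1,"linear":[0.18,-0.002,0.039],"roll":0},{"jaw":1,"linear":[0.26,-0.002,0.039],"roll":0},{"jaw":1,"linear":[0.295,-0.002,0.039],"roll":0},{"jaw":1,"linear":[0.295,-0.002,0.06],"roll":0},{"jaw":1,"linear":[0.295,-0.002,0.08],"roll":0},{"jaw":1,"linear":[0.297,-0.002,0.095],"roll":0},{"jaw":1,"linear":[0.299,-0.002,0.105],"roll":0},{"jaw":1,"linear":[0.301,-0.002,0.111],"roll":0}])

```text
t: 16.15
tool_pos: [0.6029, 0.0527, 0.1661]
orientation: [0.161, 1.571, -0.164]
force: [-0.7, 0.7, 0.8]
opening: 0.0005
```

```bash
python3 - <<'E'
from h import *
plan(inc(.021,.115,.163),77.7)
im,K,Rw,o=cam("side")
c=im[90:270,180:360]; a=cv2.resize(c,(600,600),interpolation=cv2.INTER_CUBIC); cv2.imwrite("pics/s3.png",np.clip(a*1.6,0,255).astype(np.uint8))
E
```

```text
t 16.15 tcp [0.6029 0.0527 0.1661] ya 78.1 lin [ 0.005 -0.     0.012] roll/30 0.014 F [-0.7  0.7  0.8] open 0.0005 q6 -1.36
```

View pics/s3.png

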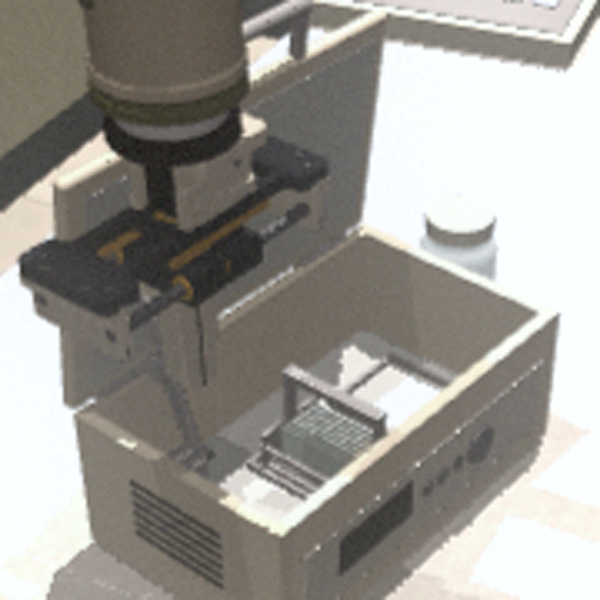

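The fingers are just in front of the knuckle and the force is near zero. I'll push on in small steps.

>>> apply_moves(series=[{"jaw":1,"linear":[0.001,0,0.003],"roll":0},{"jaw":1,"linear":[0.002,0,0.006],"roll":0},{"jaw":1,"linear":[0.004,0,0.009],"roll":0},{"jaw":1,"linear":[0.004,0,0.012],"roll":0},{"jaw":1,"linear":[0.004,0,0.012],"roll":0}])

```text
t: 16.82
tool_pos: [0.6098, 0.0512, 0.1632]
orientation: [0.161, 1.571, -0.164]
force: [-0.0, -0.6, -0.0]
opening: 0.0005
```

>>> apply_moves(series=[{"jaw":1,"linear":[0.001,0,0.003],"roll":0},{"jaw":1,"linear":[0.002,0,0.006],"roll":0},{"jaw":1,"linear":[0.003,0,0.009],"roll":0},{"jaw":1,"linear":[0.003,0,0.009],"roll":0}])

```text
t: 17.32
tool_pos: [0.6147, 0.0501, 0.161]
orientation: [0.161, 1.572, -0.164]
force: [-4.6, -0.0, 2.1]
opening: 0.0002
```

>>> apply_moves(series=[{"jaw":1,"linear":[0.001,0,0.003],"roll":0},{"jaw":1,"linear":[0.002,0,0.005],"roll":0},{"jaw":1,"linear":[0.002,0,0.005],"roll":0}])

```text
t: 17.7
tool_pos: [0.6156, 0.05, 0.1603]
orientation: [0.161, 1.577, -0.164]
force: [-15.2, 1.5, 9.9]
opening: 0.0007
```

```bash
python3 - <<'E'
from h import *
plan(inc(.021,.115,.163),77.7); s=read_state(); print((s["tool_pos"]-C)@ux)
E
```

```text
t 17.7 tcp [0.6156 0.05   0.1603] ya 78.2 lin [-0.004 -0.    -0.01 ] roll/30 0.015 F [-15.2   1.5   9.9] open 0.0007 q6 -1.37
0.026677552344167733
```

It meets a firm stop with the force 33° above level, close to the 27° of the stay's normal. I'll back off and check.

>>> apply_moves(series=[{"jaw":1,"linear":[-0.003,0,-0.03],"roll":0},{"jaw":1,"linear":[-0.003,0,-0.08],"roll":0},{"jaw":1,"linear":[-0.08,0,-0.12],"roll":0},{"jaw":1,"linear":[-0.18,0,-0.2],"roll":0},{"jaw":0,"linear":[-0.25,0,-0.28],"roll":0},{"jaw":0.2,"linear":[-0.25,0.05,-0.35],"roll":0},{"jaw":0.2,"linear":[-0.25,0.05,-0.35],"roll":0}])

```text
t: 18.58
tool_pos: [0.4175, 0.1245, 0.3156]
orientation: [0.16, 1.571, -0.159]
force: [-0.1, -1.2, 0.8]
opening: 0.0256
```

```bash
python3 - <<'E'
from h import *
plan([.37,.12,.22],77.7)
im,K,Rw,o=cam("side")
c=im[90:270,180:360]; a=cv2.resize(c,(600,600),interpolation=cv2.INTER_CUBIC); cv2.imwrite("pics/s4.png",np.clip(a*1.6,0,255).astype(np.uint8))
im,K,Rw,o=cam("wrist"); cv2.imwrite("pics/w4.png",im); np.savez("w4.npz",K=K,Rw=Rw,o=o,im=im)
E
```

```text
t 18.57 tcp [0.4175 0.1245 0.3156] ya 78.3 lin [ 0.16  -0.023 -0.075] roll/30 0.021 F [-0.1 -1.2  0.8] open 0.0256 q6 -1.2
```

View pics/s4.png

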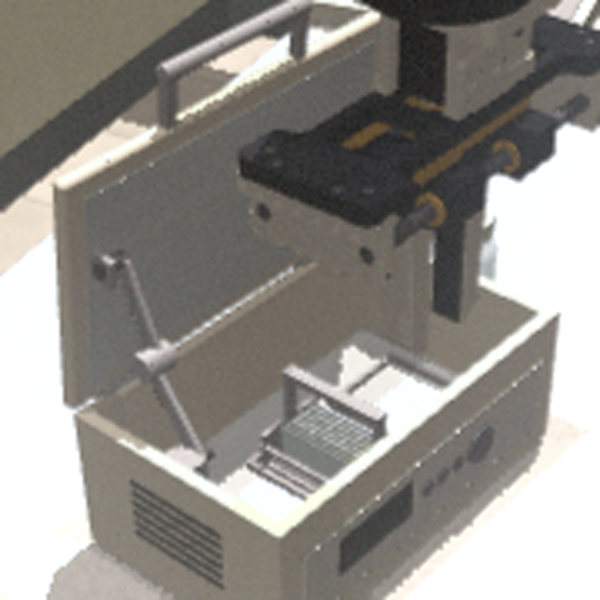

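```bash
python3 - <<'E'
from h import *
d=np.load("s2.npz"); K,Rw,o=d["K"],d["Rw"],d["o"]
P={}
for n,p in dict(kn=(155,360),piv=(207,461),lid=(113,262)).items():
    uv=(180+p[0]*.3,90+p[1]*.3); r=ray(K,Rw,uv); s=(.118-(o-C)@uy)/(r@uy); q=o+s*r-C; P[n]=np.array([q@ux,q[2]]); print(n,P[n].round(4))
a=P["kn"]-P["piv"]; b=P["lid"]-P["kn"]; print("turn deg",np.degrees(np.arctan2(a[0]*b[1]-a[1]*b[0],a@b)))
w=np.load("w4.npz")["im"]
im,K,Rw,o=cam("top"); np.savez("t3.npz",K=K,Rw=Rw,o=o,im=im)
print(proj(K,Rw,o,inc(0,-.045,.03)),[proj(np.load("w4.npz")["K"],np.load("w4.npz")["Rw"],np.load("w4.npz")["o"],[.37,.12,.072])])
t=cv2.resize(im[130:290,220:390],None,fx=2.3,fy=2.3,interpolation=cv2.INTER_CUBIC)
out=np.zeros((600,800,3),np.uint8); out[:t.shape[0],:t.shape[1]]=t
x=w[60:340,100:500]; out[:280,395:795]=x; t4=cv2.resize(w[60:260,150:350],(400,320)); 
cv2.imwrite("pics/m5.png",out[:370])
E
```

```text
kn [0.0424 0.1699]
piv [0.0024 0.1076]
lid [0.0718 0.2312]
turn deg 7.089645688781881
[322.22890877 210.75146025] [array([271.47945616, 150.65493498])]
```

View pics/m5.png

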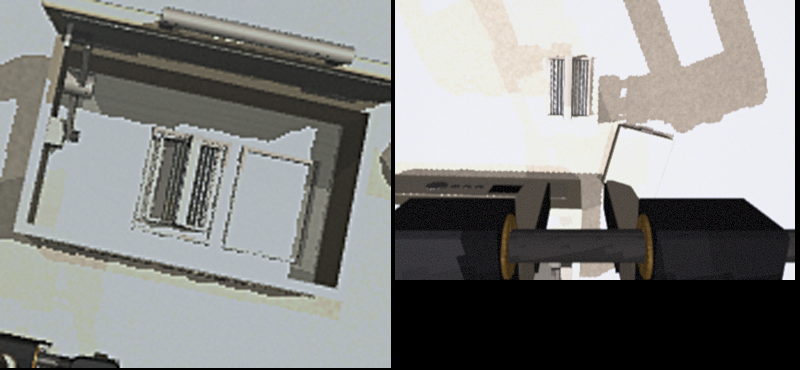

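The left panel shows the empty bay with corners (243,147), (312,160), (298,262) and (224,247), beside the loaded rack. The right panel shows the rack on the bench, its bar at column 570 from about row 54 to 118. The stay is past straight, by about 7° from these pixels.

```bash
python3 - <<'E'
from h import *
d=np.load("t3.npz"); K,Rw,o=d["K"],d["Rw"],d["o"]
Q=[onz(K,Rw,o,(220+a/2.3,130+b/2.3),.036) for a,b in [(243,147),(312,160),(298,262),(224,247)]]
for q in Q+[sum(Q)/4]: print(q.round(4),[round((q-C)@ux,4),round((q-C)@uy,4)])
print([np.linalg.norm(Q[i]-Q[(i+1)%4]).round(3) for i in range(4)], [np.degrees(np.arctan2(*(Q[i]-Q[j])[1::-1])) for i,j in ((0,3),(1,2))])
# chamber rim front edge & right-front corner check z=.12
for p in [(337,288),(370,112)]: q=onz(K,Rw,o,(220+p[0]/2.3,130+p[1]/2.3),.12); print("rim inner",[round((q-C)@ux,4),round((q-C)@uy,4)])
d=np.load("w4.npz"); K,Rw,o,w=d["K"],d["Rw"],d["o"],d["im"]
a=onz(K,Rw,o,(275,113),.072);b=onz(K,Rw,o,(275,177),.072); print("rack bar",a,b,(a+b)/2,np.linalg.norm(a-b))
g=w[100:190,255:300].mean(2).astype(int); print(g[::3,12:30:1])
E
```

```text
[ 0.5931 -0.1091  0.036 ] [np.float64(0.0385), np.float64(-0.0449)]
[ 0.5789 -0.177   0.036 ] [np.float64(0.0391), np.float64(-0.1143)]
[ 0.4791 -0.1593  0.036 ] [np.float64(-0.0621), np.float64(-0.1183)]
[ 0.4954 -0.0872  0.036 ] [np.float64(-0.0616), np.float64(-0.0443)]
[ 0.5366 -0.1332  0.036 ] [np.float64(-0.0115), np.float64(-0.0805)]
[np.float64(0.069), np.float64(0.101), np.float64(0.074), np.float64(0.1)] [np.float64(-12.633572201826981), np.float64(-10.07306292778328)]
rim inner [np.float64(-0.0802), np.float64(-0.1381)]
rim inner [np.float64(0.0806), np.float64(-0.1404)]
rack bar [0.32578532 0.13397693 0.072     ] [0.40402264 0.11740124 0.072     ] [0.36490398 0.12568908 0.072     ] 0.07997394096128985
[[236 237 238 239 235 235 235 235 239 237 236 235 236 234 235 238 236 234]
 [221 223 225 230 232 232 229 236 237 236 233 236 235 236 237 237 238 237]
 [220 227 225 227 226 222 223 221 219 224 236 239 238 238 238 238 236 237]
 [221 220 218 222 221 220 218 220 226 235 238 239 240 237 238 237 236 237]
 [219 218 215 214 217 214 212 214 214 224 234 239 238 238 236 236 238 238]
 [
[... 1173 characters left out ...]
104 111 139 165 123 109]
 [140 172 219 231 227 223 215 217 197 120 102 127 116 105 129 164 129 123]
 [138 183 236 236 235 228 224 227 206 120  98 135 134 118 132 150 123 126]
 [142 181 239 241 239 237 234 237 229 131 109 149 123 117 133 152 127 126]
 [169 196 237 242 239 238 234 237 226 124 103 147 118 110 142 146 114 138]
 [152 169 234 240 240 237 234 235 226 127  93  98  83  84  88  95 107 102]
 [235 220 235 239 240 237 234 234 221 190 234 242 241 241 241 240 240 242]
 [241 237 240 237 240 239 239 237 236 231 235 238 238 240 241 240 240 240]
 [239 239 240 240 239 238 239 240 240 241 241 239 240 239 240 239 239 241]
 [241 240 238 239 241 239 241 239 239 240 240 240 239 241 241 241 240 239]]
```

```bash
python3 - <<'E'
from h import *
d=np.load("w4.npz"); K,Rw,o=d["K"],d["Rw"],d["o"]
a=onz(K,Rw,o,(272.5,115),.072);b=onz(K,Rw,o,(272,179.5),.072); m=(a+b)/2; print("rack bar",a,b,m,np.linalg.norm(a-b),np.degrees(np.arctan2(*(b-a)[1::-1])))
plan([.369,.121,.2],76.8); print(((m-[.3698,.1202,.072])@ux))
E
```

```text
rack bar [0.32748823 0.13042769 0.072     ] [0.40643933 0.11287503 0.072     ] [0.36696378 0.12165136 0.072     ] 0.08087875432771495 -12.534320466630314
t 18.73 tcp [0.4186 0.1223 0.3126] ya 78.2 lin [ 0.189 -0.018 -0.078] roll/30 0.046 F [ 0.5  1.  -0.2] open 0.0355 q6 -1.2
-0.003080301444411235
```

>>> apply_moves(series=[{"jaw":0.2,"linear":[0.08,-0.018,-0.06],"roll":0.04},{"jaw":0.2,"linear":[0.16,-0.018,-0.081],"roll":0.04},{"jaw":0.2,"linear":[0.25,-0.018,-0.081],"roll":0.04},{"jaw":0.2,"linear":[0.34,-0.018,-0.081],"roll":0.04},{"jaw":0.2,"linear":[0.41,-0.018,-0.081],"roll":0.04},{"jaw":0.2,"linear":[0.435,-0.018,-0.081],"roll":0.04},{"jaw":0.2,"linear":[0.438,-0.018,-0.081],"roll":0.04},{"jaw":0.2,"linear":[0.438,-0.018,-0.081],"roll":0.04},{"jaw":1,"linear":[0.438,-0.018,-0.081],"roll":0.04},{"jaw":1,"linear":[0.438,-0.018,-0.081],"roll":0.04},{"jaw":1,"linear":[0.438,-0.018,-0.081],"roll":0.04},{"jaw":1,"linear":[0.438,-0.018,-0.081],"roll":0.04},{"jaw":1,"linear":[0.438,-0.018,-0.081],"roll":0.04},{"jaw":1,"linear":[0.438,-0.018,-0.081],"roll":0.04}], force=25)

```text
t: 20.48
tool_pos: [0.3662, 0.1217, 0.0507]
orientation: [0.178, 1.574, -0.18]
force: [0.1, 2.7, 3.6]
opening: 0.0097
```

```bash
python3 - <<'E'
from h import *
plan([.5366,-.1332,.25],78)
E
```

```text
t 20.48 tcp [0.3662 0.1217 0.0507] ya 77.0 lin [-0.335 -0.351  0.369] roll/30 -0.034 F [0.1 2.7 3.6] open 0.0097 q6 -1.16
```

>>> apply_moves(series=[{"jaw":1,"linear":[-0.02,0,0],"roll":0},{"jaw":1,"linear":[-0.07,0,0],"roll":0},{"jaw":1,"linear":[-0.14,0,0],"roll":0},{"jaw":1,"linear":[-0.21,0,0],"roll":0},{"jaw":1,"linear":[-0.28,-0.03,0.03],"roll":-0.03},{"jaw":1,"linear":[-0.32,-0.07,0.07],"roll":-0.03},{"jaw":1,"linear":[-0.335,-0.12,0.12],"roll":-0.03},{"jaw":1,"linear":[-0.335,-0.17,0.17],"roll":-0.03},{"jaw":1,"linear":[-0.335,-0.22,0.22],"roll":-0.03},{"jaw":1,"linear":[-0.335,-0.27,0.27],"roll":-0.03},{"jaw":1,"linear":[-0.335,-0.31,0.32],"roll":-0.03},{"jaw":1,"linear":[-0.335,-0.34,0.35],"roll":-0.03},{"jaw":1,"linear":[-0.335,-0.351,0.369],"roll":-0.03},{"jaw":1,"linear":[-0.335,-0.351,0.369],"roll":-0.03}])

```text
t: 22.22
tool_pos: [0.5364, -0.1333, 0.2497]
orientation: [0.166, 1.576, -0.168]
force: [0.7, -0.1, -3.0]
opening: 0.0098
```

```bash
python3 - <<'E'
from h import *
plan([.5366,-.1332,.1],78)
im,K,Rw,o=cam("wrist"); np.savez("w6.npz",K=K,Rw=Rw,o=o)
print("bay",proj(K,Rw,o,[.5366,-.1332,.036]))
s=read_state(); t=s["tool_pos"]
for e in (-.042,.042): print("barend",proj(K,Rw,o,t+ux*e+[0,0,.023]))
cv2.imwrite("pics/w6.png",im)
E
```

```text
t 22.23 tcp [ 0.5364 -0.1333  0.2497] ya 77.8 lin [0.249 0.001 0.003] roll/30 -0.005 F [ 0.7 -0.1 -3. ] open 0.0098 q6 -1.69
bay [281.99993804 191.24377638]
barend [282.68916215 189.31942415]
barend [282.08709173 346.90344677]
```

View pics/w6.png

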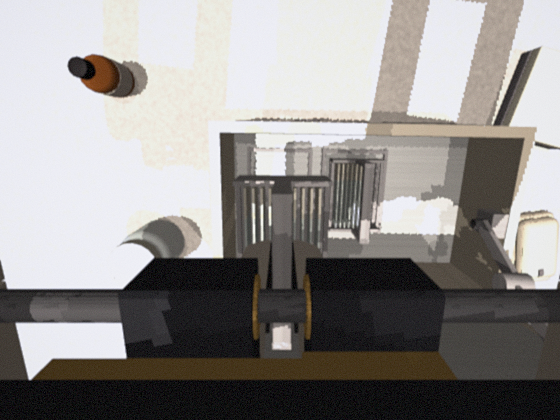

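```bash
python3 - <<'E'
from h import *
d=np.load("w6.npz"); K,Rw,o=d["K"],d["Rw"],d["o"]; im=cv2.imread("pics/w6.png")
t=np.array([.5364,-.1333,.2497])
for z in (.023,.0,-.019,-.049):
  for e in (-.048,-.045,-.042): print(z,e,[proj(K,Rw,o,t+ux*e+uy*s+[0,0,z]).round(1).tolist() for s in (.03,-.03)])
print("bay corners",[proj(K,Rw,o,np.array([.5366,-.1332,.036])+ux*a+uy*b).round(0).tolist() for a in(-.05,.05) for b in (-.037,.037)])
g=im.mean(2).astype(int)
print(g[165:200:1,276:290:3].tolist())
E
```

```text
0.023 -0.048 [[346.8, 177.2], [216.5, 176.8]]
0.023 -0.045 [[346.5, 183.7], [216.8, 183.3]]
0.023 -0.042 [[346.1, 190.1], [217.1, 189.7]]
0.0 -0.048 [[338.2, 171.6], [225.3, 171.2]]
0.0 -0.045 [[337.9, 177.2], [225.5, 176.9]]
0.0 -0.042 [[337.7, 182.8], [225.7, 182.5]]
-0.019 -0.048 [[332.6, 168.0], [230.9, 167.7]]
-0.019 -0.045 [[332.4, 173.1], [231.1, 172.7]]
-0.019 -0.042 [[332.2, 178.1], [231.3, 177.8]]
-0.049 -0.048 [[325.8, 163.5], [237.9, 163.3]]
-0.049 -0.045 [[325.6, 167.9], [238.0, 167.7]]
-0.049 -0.042 [[325.4, 172.3], [238.2, 172.0]]
bay corners [[251.0, 150.0], [313.0, 150.0], [253.0, 230.0], [311.0, 230.0]]
[[241, 241, 240, 176, 140], [241, 239, 241, 210, 144], [240, 240, 240, 237, 138], [241, 240, 241, 236, 138], [240, 240, 241, 205, 139], [241, 241, 241, 165, 147], [241, 240, 241, 164, 140], [241, 240, 243, 167, 139], [242, 242, 243, 173, 142], [235, 236, 236, 176, 129], [174, 176, 173, 148, 102], [88, 90, 92, 86, 65], [53, 56, 50, 55, 55], [59, 54, 56, 58, 59], [55, 59, 60, 64, 63], [60, 62, 56, 59, 58], [62, 56, 62, 61, 59], [62, 58, 60, 62, 63], [58, 57, 65, 64, 60], [57, 63, 60, 61, 62], [56, 56, 64, 56, 58], [60, 55, 56, 58, 54], [59, 59, 59, 65, 60], [63, 57, 57, 57, 60], [61, 58, 59, 58, 59], [63, 56, 58, 59, 59], [51, 58, 58, 60, 60], [58, 61, 59, 60, 61], [72, 71, 63, 66, 69], [92, 89, 87, 87, 92], [108, 103, 106, 106, 103], [112, 108, 103, 105, 108], [106, 106, 104, 106, 111], [107, 108, 106, 110, 104], [109, 103, 103, 104, 109]]
```

The bar's near end sits at row 193, so the rack is centred in the grip to within about 2 mm, and the bay's front rail is where I predicted it. I'll lower it in.

>>> apply_moves(series=[{"jaw":1,"linear":[0.03,0,0],"roll":0},{"jaw":1,"linear":[0.08,0,0],"roll":0},{"jaw":1,"linear":[0.13,0,0],"roll":0},{"jaw":1,"linear":[0.18,0,0],"roll":0},{"jaw":1,"linear":[0.22,0,-0.001],"roll":0},{"jaw":1,"linear":[0.25,0,-0.001],"roll":0},{"jaw":1,"linear":[0.262,0,-0.001],"roll":0},{"jaw":1,"linear":[0.268,0,-0.001],"roll":0},{"jaw":1,"linear":[0.271,0,-0.001],"roll":0},{"jaw":1,"linear":[0.274,0,-0.001],"roll":0},{"jaw":1,"linear":[0.276,0,-0.001],"roll":0}])

```text
t: 23.65
tool_pos: [0.534, -0.1327, 0.0846]
orientation: [0.166, 1.575, -0.167]
force: [-0.4, -0.6, -3.0]
opening: 0.0092
```

```bash
python3 - <<'E'
from h import *
plan([.5358,-.133,.081],78)
E
```

```text
t 23.65 tcp [ 0.534  -0.1327  0.0846] ya 77.9 lin [0.006 0.    0.003] roll/30 -0.004 F [-0.4 -0.6 -3. ] open 0.0092 q6 -1.69
```

>>> apply_moves(series=[{"jaw":1,"linear":[0.002,0,0.002],"roll":0},{"jaw":1,"linear":[0.004,0,0.002],"roll":0},{"jaw":1,"linear":[0.006,0,0.002],"roll":0},{"jaw":1,"linear":[0.007,0,0.002],"roll":0}])

```text
t: 24.15
tool_pos: [0.5352, -0.1327, 0.0808]
orientation: [0.166, 1.575, -0.167]
force: [-2.8, 2.7, 3.7]
opening: 0.0091
```

The rack seated at TCP z = 0.081, the height expected for the chamber floor. I'll release it and withdraw straight up.

>>> apply_moves(series=[{"jaw":0.45,"linear":[0,0,0],"roll":0},{"jaw":0.45,"linear":[0,0,0],"roll":0},{"jaw":0.45,"linear":[0,0,0],"roll":0},{"jaw":0.45,"linear":[-0.03,0,0],"roll":0},{"jaw":0.45,"linear":[-0.1,0,0],"roll":0},{"jaw":0.45,"linear":[-0.2,0,0],"roll":0},{"jaw":0.45,"linear":[-0.3,0,0],"roll":0},{"jaw":0.45,"linear":[-0.38,0,-0.05],"roll":0},{"jaw":0.45,"linear":[-0.4,0,-0.15],"roll":0},{"jaw":0.45,"linear":[-0.4,0,-0.25],"roll":0},{"jaw":0.45,"linear":[-0.4,0,-0.25],"roll":0}])

```text
t: 25.52
tool_pos: [0.3887, -0.1007, 0.3248]
orientation: [0.165, 1.571, -0.168]
force: [0.9, 0.6, 0.2]
opening: 0.0256
```

```bash
python3 - <<'E'
from h import *
plan([.5358,-.133,.081],78)
im,K,Rw,o=cam("top"); np.savez("t7.npz",K=K,Rw=Rw,o=o,im=im)
im2,*_=cam("side")
out=np.zeros((420,800,3),np.uint8)
t=cv2.resize(im[130:290,210:380],None,fx=2.3,fy=2.3,interpolation=cv2.INTER_CUBIC); out[:t.shape[0],:t.shape[1]]=t
u=cv2.resize(im2[90:270,180:360],(400,400),interpolation=cv2.INTER_CUBIC); out[:400,400:]=np.clip(u*1.5,0,255)
cv2.imwrite("pics/f.png",out)
E
```

```text
t 25.52 tcp [ 0.3887 -0.1007  0.3248] ya 77.9 lin [0.405 0.    0.253] roll/30 -0.005 F [0.9 0.6 0.2] open 0.0256 q6 -1.74
```

The picture limit is reached, so I'll check by numbers: what changed in the top view, and where the rack's bar sits.

```bash
python3 - <<'E'
from h import *
a=np.load("t3.npz")["im"].astype(int); d=np.load("t7.npz"); b=d["im"].astype(int); K,Rw,o=d["K"],d["Rw"],d["o"]
m=(np.abs(a-b).max(2)>40).astype(np.uint8)
n,l,s,c=cv2.connectedComponentsWithStats(cv2.dilate(m,np.ones((3,3))))
for i in range(1,n):
    if s[i,4]>40: print(s[i].tolist(),c[i].round(0))
print("stay/lid region change",m[130:190,235:260].sum(), "lid top",m[130:150,285:375].sum())
print("expected bar ends px",[proj(K,Rw,o,np.array([.5362,-.1327,.102])+ux*e).round(1).tolist() for e in(-.042,.042)],
 "body corners z.06",[proj(K,Rw,o,np.array([.5362,-.1327,.06])+ux*e+uy*f).round(0).tolist() for e in(-.042,.042) for f in (-.03,.03)])
print(b.mean(2).astype(int)[180:246:3,308:368:2])
E
```

```text
[315, 195, 42, 48, 1343] [336. 218.]
[0, 249, 560, 171, 61687] [251. 348.]
[274, 376, 5, 15, 47] [276. 383.]
[297, 403, 23, 7, 126] [309. 406.]
[301, 411, 21, 9, 162] [312. 415.]
stay/lid region change 0 lid top 0
expected bar ends px [[339.2, 237.1], [346.3, 197.8]] body corners z.06 [[349.0, 240.0], [322.0, 234.0], [356.0, 202.0], [329.0, 197.0]]
[[ 99 101 100 102  97  98  97 100  99 102 103 100 100 100  95 100 100 100
  104 109  75  63  47  46  45  48  51  49  48  50]
 [102 103 101 101 102 100  95 100 102 104 103  99  98  98  98  98  99  97
   99 101 101  97  95  96 101 101 105  74  59  47]
 [204 100 211  96 101  96  97  99 100 100  99  98  96  95  96 100 101  98
   95  96  95  88 202 197 208 107 100 100 100  99]
 [175 193 190 191 192 194 201 206 102  95  98  97  94  94  97  94 100 203
  200 191 190 190 190 190 208  94  97  98  96  99]
 [179 135  92 135 178 174 170 191 195 191 192 191 194 194 198 192 191 190
  190 188 191 189 190 195  97  94  94  92  95 104]
 [ 69  46  44  53 142  96 190 191 202 175 128 175 174 179 187 193 195 196
  193 191 191 190 188 204  93  99 100  99 101  79]
[... 1301 characters left out ...]
 45  39  51 192 181 199
   79  30 157 109  78 127 134 137  98  46  48  48]
 [153  55 187 192 206 158  74 210  35  46  75  99 104  84  39 188 189  82
  127 121 199 110  80 107 132 136  60  46  48  49]
 [185 168 190 192 116 198 125  47  63 147  89  87  75  34  18 194 194  42
   78 204 166  83  78 107 134 107  47  49  48  48]
 [196 200 193 193 150 188 186 194 204 142 209 211  92  77  77  49  46 144
  204 147 184  53  75 107 135 112  45  47  49  48]
 [190 192 190 192 191 195 193 195 202 197 192 106 184 182 153 167 188 196
  196 207  68  70 106 101 137  99  48  45  50  47]
 [191 191 192 192 190 191 192 191 191 192 190 191 191 193 196 203 198 143
  141 193  89  80 102 129 134  46  46  46  46  41]]
```

```bash
python3 -c "
from plant import *
close_job()"
```

```text
the job is handed in; nothing more can be done
```

The rack of slides is in the empty bay, the lid is up with its stay locked, and the job is handed in after about 26 s of robot time. I set the rack on the bench, raised the lid by its bar, let go, and pushed the knuckle back until it hit a firm stop. Then I stood the rack in the bay and drew the arm clear.

**Last checks**
- **Rack:** it touched down at the height expected for the chamber floor. In the top view its bar ends lie within about 1–2 px of where they should be (about 1.7 mm per px on the bench, less at the bar's height).
- **Lid and stay:** nothing changed there in the top view after locking.
- **Bystanders and second rack:** in the top view the only changes since locking were the newly placed rack and the area under the arm. That area includes the bottle, so I have no final look at it. I saw nothing touch any of them.

**Less certain**
- **Stay angle:** from the side image I measured about 0.12 rad past straight, against 0.22 rad nominal at the stop and 0.075 rad required. I put the gap down to pixel error, because the knuckle met a hard stop at about 18 N in the right direction.
- **Final picture:** I could not view one because I had reached the 12-picture limit. The last checks were on numbers only.

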